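# Open the medicine box by its two-dial number lock

## Task

The medicine box is locked with the code 3 6: turn the left dial until its 3 stands at the red mark and the right dial until its 6 does. Then lift the lid by its black tab, swing it open at least 70 degrees so that it stays up by itself, and let go, leaving both dials on the code. Do not push or tip the mug and the tea carton that stand beside it.

Things in the scene. Friction and masses are not known exactly. Their poses are not given: they have to be found in the camera images.
- medicine_box: white steel box, 160 (x) x 236 (y) x 95 mm high, 109 with its shut lid; it does not slide. Origin: centre of its underside. x points from its front (with the black tab) to its hinges, y to its left, z up. On the lid: an aluminium lock plate with two black number dials (axes 33 mm in front of the box's centre, 62 mm left and right of it), behind them a green cross.
- knob_left (a point): centre of the top of the left dial's round hand knob, on the dial's axis (its z). The knob is a black ribbed cylinder, 36 mm in diameter, 26 mm high, its top 142 mm above the worktop while the lid is shut; it stands on a flat skirt, 72 mm in diameter, that carries the numbers and turns with it.
- knob_right (a point): the same point of the right dial, which is of the same make. On both, a red line on the knob's top points to the 0.
- dial_left (a joint): angle of the left dial (rad, counter-clockwise from above). At k x 0.628 the number k is at the red mark on the lock plate just in front of the dial: 0 at 0, 3 at 1.885, 6 at 3.770. The numbers 0 to 9 run clockwise round the skirt, 36 degrees apart, white, the 0 red. A stop between 9 and 0 limits it to -0.3 .. 5.95. The lock lets go within a third of a number of the code, here 3.
- dial_right (a joint): angle of the right dial, in the same sense and with the same numbers; its code is 6 (3.770). Both dials turn smoothly against 0.05 N m of friction, have no clicks, stay where they are left and start 1 to 2.4 numbers off the code.
- lid (a joint): angle of the lid (rad): 0 shut, growing as its front rises, at most 1.75. Under each dial a notched steel disc is caught by a lug of the box unless the dial is at its code: a locked lid lifts by no more than about 0.02. The hinge is stiff (about 5 N at the tab raises the lid) and holds it at any angle.
- lid_tab (a point): middle of the grip of the black tab on the lid's front edge (36 mm wide along y, 10 thick, 33 long): 22 mm out from the edge, half way through the thickness, 102 mm above the worktop when shut. Pinch its two sides from above; it turns between the fingers as the lid swings. Fingertips more than 10 mm below this point would meet the lid's edge later. Axes: the lid's (the box's when shut).
- lid_hinge (a point): middle of the lid's hinge line, 95.5 mm above the worktop at the back of the box; the line runs along the box's y axis. From here the tab's point lies 188 mm to the front and 6 mm up when shut.
- mug: white mug with dark stripes, 86 mm in diameter (120 with its handle), 90 mm high, standing loose in front of the box's right half, its centre some 17 cm in front of the box's centre. Origin: centre of its underside.
- tea_carton: pale green tea carton, 65 x 65 x 112 mm high, standing loose to the right of the box. Origin: centre of its underside.

How it is judged:
By the outcome, as a careful person would: the job done as asked, in the order asked, and still so for the second after the job is handed in, with the robot touching nothing.
It also fails if it takes over 51 s, if anything falls off the work surface, if the arm or the gripper's body presses on something with over 40 N, if the wrist force passes 120 N, or if a joint passes its speed limit or range.

## Robot

A 6-joint arm with a two-finger parallel gripper is mounted at the origin on the work surface; the furniture and walls round the work are solid. World frame = base frame: x ahead of the robot, y to its left, z up, the work surface at z = 0. Lengths are in m, angles in degrees, forces in N, time in s.
With the tool pointing down it reaches from about 0.325 to 0.85 m from the base axis. Payload 15.5 kg.
Tool frame: the origin (TCP) lies midway between the tips of the shut fingers; the grasp point (between the pads) lies 19 mm behind it; z points along the fingers, y is the line along which they close (so a half turn about z gives the same grasp; the last joint's range is limited). The gripper opens to 91 mm and grips with 3 to 60 N. Pads are 32 mm wide; open, the fingers measure 118 mm over their backs; the gripper's body (76 mm by 178 mm) begins 60 mm behind the grasp point.
Start: joints at [-81.962, 28.281, 77.091, -0, 74.628, -5.472], TCP at [0.146, -0.608, 0.214] pointing down, gripper open.
Joint ranges: [-166.48, 166.48], [-47.26, 123.95], [12.59, 153.08], [-70.14, 250.14], [6.76, 159.57], [-176.63, 176.63]. Speed limits (degrees/s): [108.29, 108.29, 147.25, 172.46, 172.46, 172.46].

## Interface

Orientations are given as a 3x3 rotation matrix whose columns are the frame's x, y, z axes.
In Python, from bench import ctrl gives the robot as it stands. The module is installed in compiled form; this text tells all that it offers. Calls block until the motion is done:
- ctrl.goto(position, orientation): joint-space move of the TCP to a pose.
- ctrl.move_l(position, vel=0.15, ori=None, contact_N=None): straight line of the TCP; ori=None keeps the orientation; vel is the mean speed in m/s. With contact_N (N) it stops when the force on the tool has changed by that much, and returns True; else False.
- ctrl.movej(angles): joint-space move.
- ctrl.command_gripper(opening): opening from 0.0 (shut) to 1.0 (fully open); the grip force is fixed at half the most; returns when the fingers have stopped.
- ctrl.sleep(seconds).
- ctrl.ik(position, orientation): joint angles nearest the present ones, or None.
- ctrl.read_camera(name): name is "side" or "top"; returns the picture (400x640x3 uint8, blue, green, red); there is no depth.
- ctrl.camera_params(name): a dict with "fx", "fy", "cx", "cy" (pixels), "pose" (4x4, takes a point from camera to world coordinates). Camera axes: x right, y up, looking along -z (the intrinsics and any distortion apply to the point x, -y, -z); pixel columns grow to the right and rows downward; lengths in m; the calibration is good to about 2 mm. A picture is of the moment at which its call begins. camera_params takes no time and is no camera call.
A pose or a line that the arm cannot do raises ctrl.MotionError and nothing moves.
- ctrl.sign_off(): hands the job in; it is judged then, once.
Readings, each from a call of its own:
- ctrl.current_t(): time.
- ctrl.current_q(): joint angles.
- ctrl.current_dq(): joint speeds.
- ctrl.current_effort(): joint torques, N m.
- ctrl.current_tool_pos(): TCP position.
- ctrl.current_eef_rot(): TCP orientation.
- ctrl.current_contact_force(): force on the tool from outside, world axes, zero at the start.
- ctrl.current_wrist_torque(): the same for the moment, N m.
- ctrl.current_grip_width(): opening from 0.0 (shut) to 1.0 (fully open).
- ctrl.current_grasp_force(): force on a finger pad.
Only numpy, scipy, OpenCV 4.12 (cv2) and the standard library are available. Lean on these libraries where they do the work, as an engineer would, in place of code of your own. Each camera call takes 0.05 s, during which the arm holds its last target. There are 200 camera calls.

## Working session

There is one attempt and no reset: what is moved stays moved. The work goes in short steps, each a Python script; the robot and the scene stay as the last script left them, time stands still between calls to the robot, and variables do not carry over. Pictures are saved under pics/ and viewed, at most 10 in all, crops included, and the job is handed in when it is done.

```bash
mkdir -p pics
python3 - <<'E'
from bench import ctrl
import cv2
for n in("top","side"):
    cv2.imwrite(f"pics/{n}0.png",ctrl.read_camera(n)); p=ctrl.camera_params(n); print(n,p)
print(ctrl.current_t(),ctrl.current_eef_rot())
E
```

```text
top {'fx': 436.7578378636258, 'fy': 436.7578378636258, 'cx': 322.1160188259712, 'cy': 196.58840042664778, 'pose': array([[ 1.03540288e-02,  9.96976025e-01, -7.70168777e-02,
         4.67217036e-01],
       [-9.99946363e-01,  1.03429027e-02, -5.43353203e-04,
        -2.72506257e-01],
       [ 2.54867958e-04,  7.70183727e-02,  9.97029641e-01,
         9.96337534e-01],
       [ 0.00000000e+00,  0.00000000e+00,  0.00000000e+00,
         1.00000000e+00]])}
side {'fx': 385.3367766964563, 'fy': 385.3367766964563, 'cx': 313.4423271853978, 'cy': 207.51096682284532, 'pose': array([[ 0.99964987,  0.00482466, -0.02601648,  0.49780163],
       [-0.02528262,  0.46420462, -0.88536708, -1.0236439 ],
       [ 0.00780537,  0.88571485,  0.46416407,  0.49972989],
       [ 0.        ,  0.        ,  0.        ,  1.        ]])}
0.1 [[ 9.72318252e-01  2.33660397e-01 -1.89068616e-04]
 [ 2.33660460e-01 -9.72317610e-01  1.12049177e-03]
 [ 7.79798052e-05 -1.13365245e-03 -9.99999354e-01]]
```

View pics/top0.png

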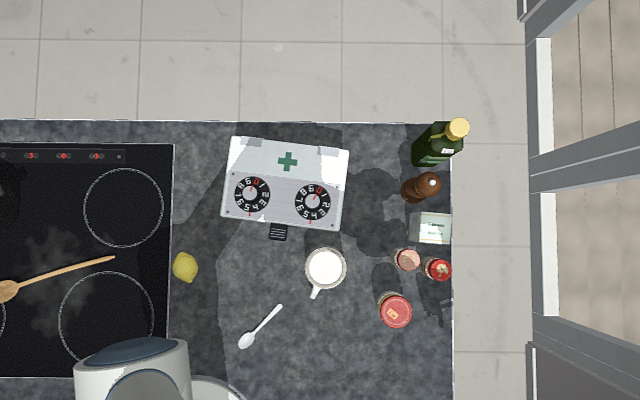

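View pics/side0.png

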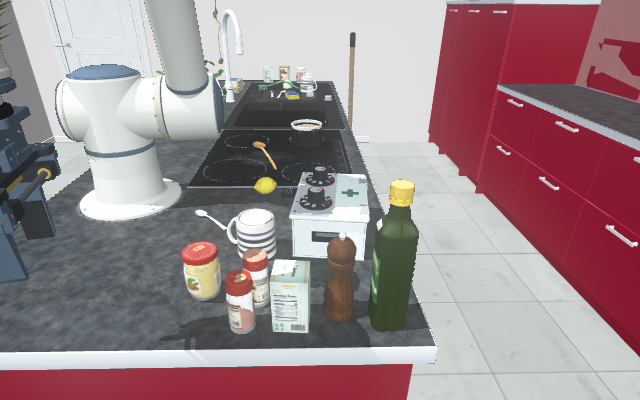

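Run:
```python
import cv2
a=cv2.imread("pics/top0.png")[125:315,210:360]
cv2.imwrite("pics/c1.png",cv2.resize(a[:120],None,fx=5.3,fy=5,interpolation=cv2.INTER_CUBIC))
```

```text
(no output)
```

View pics/c1.png

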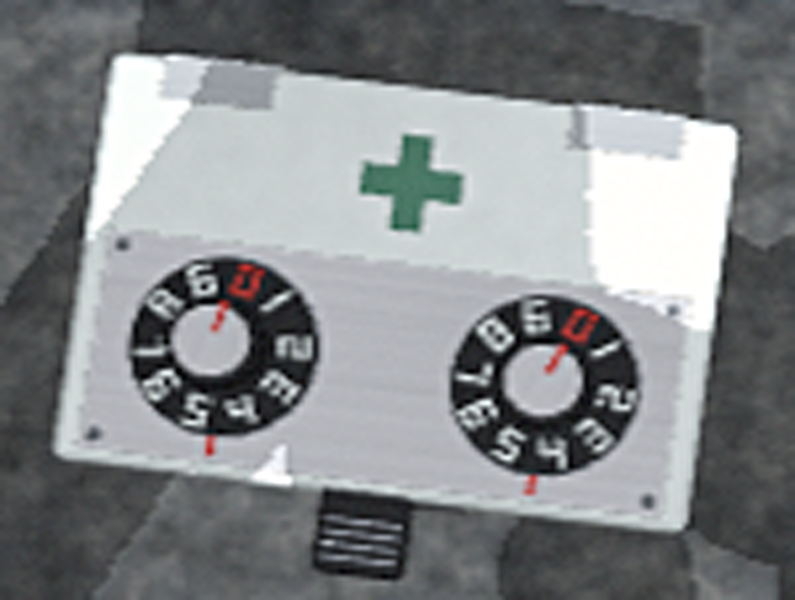

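Top view: left dial (~251,193 px) is near 4.8, right dial (~312,201) is near 4.6, and the tab is at (278,232). The mug is at (325,268), clear of the tab, and the carton is far right at (430,227). Next I measure these.

```bash
cat > h.py <<'E'
import numpy as np, cv2
from bench import ctrl
P=ctrl.camera_params("top")
def ray(u,v,z):
    d=P["pose"][:3,:3]@np.array([(u-P["cx"])/P["fx"],-(v-P["cy"])/P["fy"],-1]); o=P["pose"][:3,3]
    return o+d*(z-o[2])/d[2]
def skirts(im):
    """skirt centres (px, world) left then right, from the dark discs on the pale lid"""
    m=(im.max(2)<90).astype(np.uint8); out=[]
    for c in cv2.findContours(m,cv2.RETR_EXTERNAL,cv2.CHAIN_APPROX_NONE)[0]:
        h=cv2.convexHull(c); A=cv2.contourArea(h)
        if 700<A<1600:
            (u,v),(a,b),_=cv2.fitEllipse(h)
            if 0.85<a/b and 220<u<345 and 160<v<230: out.append((u,v,a,b))
    return sorted(out)
def reds(im,u,v,r=19):
    """angles of the red line (z .142) seen from the knob's centre, in world"""
    hsv=cv2.cvtColor(im,cv2.COLOR_BGR2HSV)
    m=(((hsv[...,0]<10)|(hsv[...,0]>170))&(hsv[...,1]>110)&(hsv[...,2]>80))
    c=ray(u,v,.116)
    ys,xs=np.nonzero(m); w=hsv[ys,xs,1].astype(float)
    k=np.hypot(xs-u,ys-v)<r-2
    n0,nl=[],[]
    for x,y,s in zip(xs[k],ys[k],w[k]):
        p=ray(x,y,.116)[:2]-c[:2]; q=ray(x,y,.142)[:2]-c[:2]
        if np.hypot(*p)>.0235: n0.append(np.r_[p,s])
        elif np.hypot(*q)<.018: nl.append(np.r_[q,s])
    f=lambda n: (len(n),)+((lambda g:(np.arctan2(g[1],g[0]),np.hypot(*g)))(np.average(np.array(n)[:,:2],axis=0,weights=np.array(n)[:,2])) if n else (np.nan,np.nan))
    return f(n0),f(nl)
def dials(im,yaw=None):
    s=skirts(im)
    if yaw is None:
        L,R=[ray(x[0],x[1],.116) for x in s]; d=L-R; yaw=np.arctan2(-d[0],d[1])
    res=[]
    for x in s:
        a=[(float((t[1]-yaw-np.pi+.5)%(2*np.pi)-.5),t[0],float(t[2])) for t in reds(im,x[0],x[1])]
        res.append((ray(x[0],x[1],.116),a))
    return yaw,s,res
E
python3 - <<'E'
from h import *
im=cv2.imread("pics/top0.png")
yaw,s,res=dials(im); print("yaw",np.degrees(yaw))
for x,r in zip(s,res): print(np.round(x,2),np.round(r[0],4),r[1])
L,R=res[0][0],res[1][0]; print("base",np.linalg.norm(L-R))
ex=np.array([np.cos(yaw),np.sin(yaw),0]); ey=np.array([-ex[1],ex[0],0])
C=(L+R)/2+.033*ex; C[2]=0; print("box",C,"tab",C-.102*ex)
# checks: tab, green cross, mug
hsv=cv2.cvtColor(im,cv2.COLOR_BGR2HSV)
def loc(m,z,A=60):
    for c in cv2.findContours(m.astype(np.uint8),cv2.RETR_EXTERNAL,cv2.CHAIN_APPROX_NONE)[0]:
        if cv2.contourArea(c)>A:
            (u,v),wh,_=cv2.minAreaRect(c); p=ray(u,v,z); d=p-C; print("  ",round(u,1),round(v,1),np.round(wh,1),np.round(p,3),"box xy",round(d@ex,4),round(d@ey,4))
w=np.zeros(im.shape[:2],bool)
w1=w.copy(); w1[222:245,265:292]=1; print("tab"); loc((im.max(2)<60)&w1,.107)
w1=w.copy(); w1[145:180,270:305]=1; print("cross"); loc((hsv[...,0]>60)&(hsv[...,0]<90)&(hsv[...,1]>100)&w1,.109)
w1=w.copy(); w1[244:292,300:350]=1; print("mug"); loc((im.min(2)>225)&w1,.09)
E
```

```text
yaw -6.614404789925664
[251.7  194.01  34.8   35.34] [ 0.539  -0.1296  0.116 ] [(2.9608813428207155, 22, 0.029267494630098756), (3.0148621269479614, 7, 0.012006718156859808)]
[312.21 201.65  34.86  35.32] [ 0.5248 -0.2521  0.116 ] [(2.754904838189219, 22, 0.02863927429730389), (2.7450660852601594, 8, 0.010632673038323933)]
base 0.12339397110542508
box [ 0.56465174 -0.19464515  0.        ] tab [ 0.46333067 -0.18289609  0.        ]
tab
   279.6 232.0 [20.8 16.3] [ 0.463 -0.187  0.107] box xy -0.102 -0.0037
cross
mug
   325.0 267.0 [32. 32.] [ 0.392 -0.279  0.09 ] box xy -0.1616 -0.1041
```

```bash
cat >> h.py <<'E'
YAW=np.radians(-6.6); L=np.array([.5390,-.1296]); R=np.array([.5248,-.2521])
def down(a):
    a=np.radians(a); c,s=np.cos(a),np.sin(a); return np.array([[c,s,0],[s,-c,0],[0,0,-1.]])
def turn(xy,a0,d):
    """grip the knob at xy with tool yaw a0 and turn it by d (deg, ccw)"""
    p=np.r_[xy,.121]; up=np.r_[xy,.185]
    assert ctrl.ik(up,down(a0)) is not None
    ctrl.goto(up,down(a0)); print("above",ctrl.current_t(),np.round(ctrl.current_q(),1))
    hit=ctrl.move_l(p,vel=.1,contact_N=12); print("hit",hit,ctrl.current_tool_pos())
    ctrl.command_gripper(0.0); print("grip mm",91*ctrl.current_grip_width(),ctrl.current_grasp_force(),ctrl.current_contact_force())
    if not 30<91*ctrl.current_grip_width()<42: raise SystemExit("no grip")
    pos=ctrl.current_tool_pos()
    for f in (.5,1): ctrl.goto(pos,down(a0+d*f))
    print("turned",ctrl.current_t(),ctrl.current_wrist_torque(),ctrl.current_contact_force())
    ctrl.command_gripper(.75); ctrl.move_l(up,vel=.15); print("up",ctrl.current_t())
E
python3 - <<'E'
from h import *
ctrl.goto(np.array([.45,-.30,.214]),down(90)) if False else None
turn(L,106,np.degrees(1.885-2.97))
E
```

```text
above 2.3167 [-19.8  24.4  89.3  -0.   66.3 -35.7]
hit False [ 0.53930699 -0.12978692  0.12143759]
grip mm 35.30803246561001 29.99808579683304 [ 2.55715627  2.91320338 -0.44919626]
turned 5.2 [ 0.01311124 -1.39380937 -0.06593883] [ 7.1528666  -0.30234028 -4.28825249]
up 6.45
```

Run:
```python
from h import *
turn(R,35,np.degrees(3.770-2.750))
ctrl.goto(np.array([.34,-.05,.25]),down(83))
im=ctrl.read_camera("top"); cv2.imwrite("pics/top1.png",im)
cv2.imwrite("pics/c2.png",cv2.resize(im[140:300,210:370],None,fx=3.7,fy=3.7,interpolation=cv2.INTER_CUBIC))
y,s,res=dials(im); print(np.degrees(y),ctrl.current_t())
for r in res: print(r[0],r[1])
```

```text
above 7.0083 [-31.6  26.6  85.5   0.   68.   23.5]
hit False [ 0.52516828 -0.25202879  0.12145397]
grip mm 35.57468022283501 29.98665690422058 [ 2.69565144 -5.89213462 -0.34780613]
turned 9.5583 [-0.05425763  1.03786892  0.0453772 ] [-5.50380349 -0.28445877  2.28213454]
up 10.8083Traceback (most recent call last):
  File "<stdin>", line 6, in <module>
  File "h.py", line 33, in dials
    L,R=[ray(x[0],x[1],.116) for x in s]; d=L-R; yaw=np.arctan2(-d[0],d[1])
    ^^^
ValueError: not enough values to unpack (expected 2, got 0)
```

View pics/c2.png

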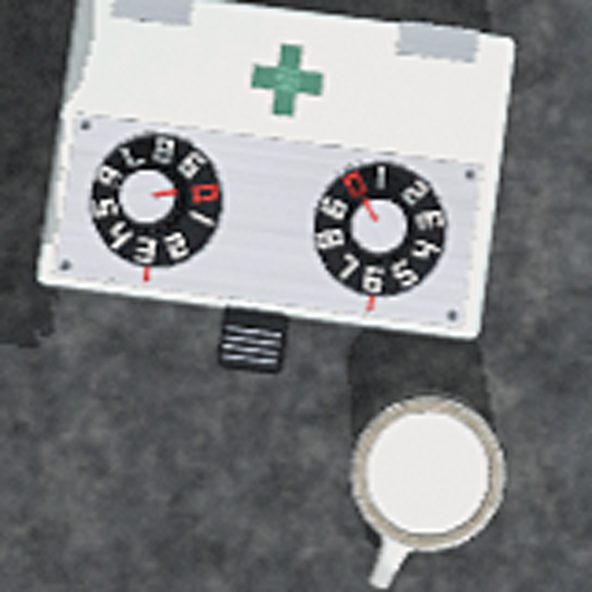

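The crop shows the 3 and the 6 at their red marks. The mug is untouched at (325,268), and the tab is centred near (278,232.5). I'll put numbers on the dial angles and the tab.

Run:
```python
from h import *
im=cv2.imread("pics/top1.png")
for u,v in((251.7,194.01),(312.21,201.65)):
    print([( (t[1]-YAW-np.pi+.5)%(2*np.pi)-.5,t[0],t[2]) for t in reds(im,u,v)])
C=np.r_[(L+R)/2,0]+.033*np.array([np.cos(YAW),np.sin(YAW),0])
ex=np.array([np.cos(YAW),np.sin(YAW),0]); ey=np.array([-ex[1],ex[0],0])
for n,u,v,z in(("tab left-front",218,362,.107),("tab right-front",282,372,.107),("tab left-back",226,311,.107),("tab right-back",290,318,.107),("mug",210+.27*3.7,0,.09)):
    p=ray(210+u/3.7-.4,140+v/3.7-.4,z); print(n,np.round([(p-C)@ex,(p-C)@ey],4))
H=C+.086*ex; 
for th in (0,.5,1,1.45):
    r=np.array([.188,.006]); x=-(r[0]*np.cos(th)-(-1)*0)-0; 
    f=.188*np.cos(th)-.006*np.sin(th); z=.0955+.188*np.sin(th)+.006*np.cos(th)
    p=C+.086*ex-f*ex; print(th,np.round(p[:2],3),z,ctrl.ik(np.r_[p[:2],z-.008],down(180+np.degrees(YAW)-180)))
```

```text
[(np.float64(1.8603847986041036), 20, np.float64(0.028995979102404562)), (np.float64(1.9075948062624892), 8, np.float64(0.010755285292464938))]
[(np.float64(3.760326034720607), 21, np.float64(0.029342905899766722)), (np.float64(3.749828512016056), 8, np.float64(0.010155856444010793))]
tab left-front [-0.1157  0.0172]
tab right-front [-0.1167 -0.0183]
tab left-back [-0.0875  0.0166]
tab right-back [-0.0869 -0.0187]
mug [0.0862 0.0508]
0 [ 0.463 -0.183] 0.1015 [-2.84139935e+01  2.77422771e+01  1.02581896e+02 -2.54444375e-14
  4.96758270e+01  6.81860065e+01]
0.5 [ 0.489 -0.186] 0.1908974966289324 [-2.73523360e+01  2.21761821e+01  9.36711356e+01 -2.54444375e-14
  6.41526823e+01  6.92476640e+01]
1 [ 0.554 -0.193] 0.25693835897909334 [-2.50671963e+01  2.33770730e+01  7.98637435e+01 -2.54444375e-14
  7.67591835e+01  7.15328037e+01]
1.45 [ 0.634 -0.203] 0.2828530589312709 [-2.28758264e+01  2.90451782e+01  6.59357053e+01 -2.54444375e-14
  8.50191165e+01  7.37241736e+01]
```

Run:
```python
from h import *
e=np.array([np.cos(YAW),np.sin(YAW)]); C=(L+R)/2+.033*e+(-.0007)*np.array([-e[1],e[0]])
O=down(np.degrees(YAW))
def tcp(th):
    f=.188*np.cos(th)-.006*np.sin(th); z=.0955+.188*np.sin(th)+.006*np.cos(th)
    return np.r_[C+(.086-f)*e,z-.0075]
ctrl.command_gripper(.62)
ctrl.goto(tcp(0)+[0,0,.075],O)
hit=ctrl.move_l(tcp(0),vel=.1,contact_N=10); print("hit",hit,ctrl.current_tool_pos(),tcp(0))
if hit: raise SystemExit
ctrl.command_gripper(0.); print("grip",91*ctrl.current_grip_width(),ctrl.current_grasp_force())
if not 32<91*ctrl.current_grip_width()<40: raise SystemExit
for th in np.arange(1,15)*.102:
    ctrl.move_l(tcp(th),vel=.05 if th<.3 else .08)
    F=ctrl.current_contact_force(); print(round(th,2),np.round(F,1),round(91*ctrl.current_grip_width(),1))
    if np.linalg.norm(F)>30: break
print(ctrl.current_t())
cv2.imwrite("pics/side2.png",ctrl.read_camera("side"))
```

```text
hit False [ 0.46240155 -0.1831612   0.0940029 ] [ 0.46327682 -0.1836147   0.094     ]
grip 35.760827427378324 32.051034830510616
0.1 [-8.7 -3.6 -0.2] 35.8
0.2 [-10.1  -4.    1.4] 35.9
0.31 [-11.2  -4.3   2.9] 35.4
0.41 [-10.1  -3.3   4.6] 35.8
0.51 [-10.1  -2.    5.2] 35.3
0.61 [-7.2 -2.4  6.2] 35.8
0.71 [-5.8 -2.5  5.7] 35.9
0.82 [-4.  -4.1  6. ] 36.0
0.92 [-3.7 -5.7  3.7] 35.6
1.02 [-1.  -5.7  2.6] 35.5
1.12 [-1.3 -6.3  2. ] 35.9
1.22 [-0.2 -6.   1.2] 35.5
1.33 [ 0.3 -6.3  2.9] 35.6
1.43 [-0.5 -6.4  3.8] 35.7
20.775
```

View pics/side2.png

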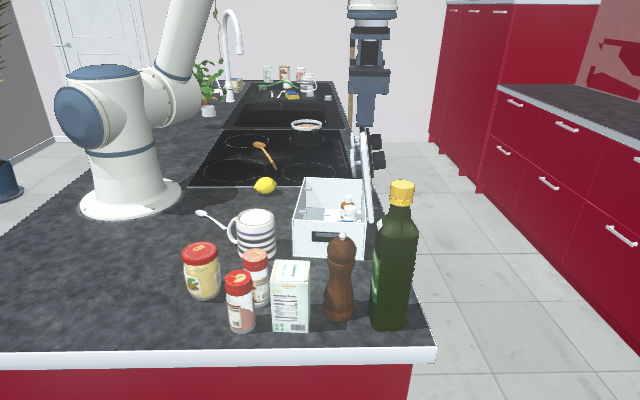

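The lid stands nearly vertical with the gripper still on its tab at (365,120), and the mug and carton have not moved. Now I release, go straight up and check.

Run:
```python
from h import *
ctrl.command_gripper(.7)
p=ctrl.current_tool_pos(); ctrl.move_l(p+[0,0,.08],vel=.1)
ctrl.goto(np.array([.40,-.10,.36]),down(40)); ctrl.sleep(.5)
print(ctrl.current_t(),ctrl.current_contact_force())
a=ctrl.read_camera("side")[90:350,170:450]
cv2.imwrite("pics/side3.png",cv2.resize(a,None,fx=2.2,fy=2.2,interpolation=cv2.INTER_CUBIC))
```

```text
23.875 [-0.11580048 -0.29185533 -0.47648763]
```

View pics/side3.png

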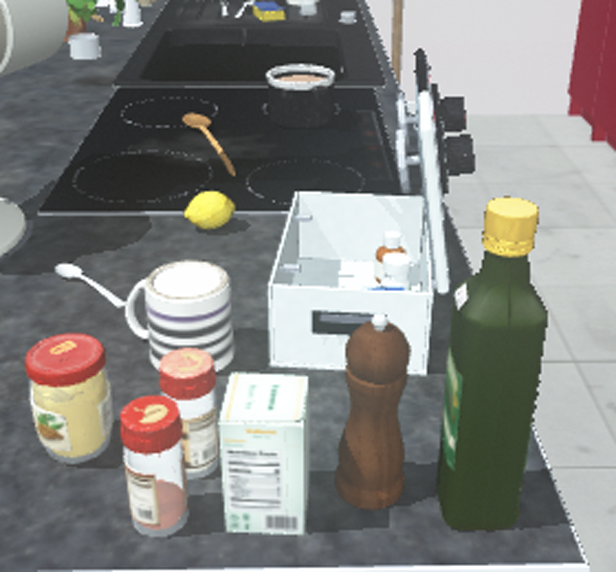

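The lid (from 435,290 up to 420,60) stands open near 82° on its own. The mug and carton are standing undisturbed, and the gripper is clear.

```bash
python3 -c "
from bench import ctrl
print(ctrl.sign_off())"
```

```text
the job is handed in; nothing more can be done
None
```

The job is handed in at about 24 s: both dials read on code (3 and 6) before the lift, the lid stands open by itself at about 82°, the gripper is clear, and the mug and tea carton were not touched.

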